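# Pack flanged hubs alternately in a tray

## Task

Pack the three metal hubs tightly in the wooden tray, alternately brim down, brim up, brim down: the two already in the tray stay brim down with room made between them, and the third, which stands brim up on the bench, goes between them still brim up, standing on its crown. Then push the row up against the tray's stop so that each hub touches the next and no gaps are left. Do not shift the nail tin, the wooden spool or the block plane.

Things in the scene. Friction and masses are not known exactly. Their poses are not given: they have to be found in the camera images.
- tray: open wooden tray, fixed, 216 x 84 mm. Origin on the bench under the middle of the channel; x runs along the channel to the dark stop block (end away from the robot), z up. Channel 200 mm long (x -100 to +100 mm), 60 mm wide, open at -x; floor 6 mm and its two 12 mm thick side rails 20 mm above the bench
- tray_stop (a point): middle of the stop's lower face, on the tray's floor (tray x = +100 mm); axes as the tray's. A brim-down hub is home when its centre line is 28 mm from it. The stop is 54 mm high above the bench, 84 mm wide; a rib 40 mm wide stands out 12 mm from it, 34 to 54 mm above the bench: it overhangs the brim of a hub that is home, 1 mm short of its crown
- hub_far_center (a point): centre (half-way up) of the brim-down hub nearer the stop, crown up, z up. The three hubs are alike: loose, aluminium, hat-shaped, 46 mm high, about 0.14 kg; round brim 56 mm across, 12 mm thick; round crown 30 mm across standing 34 mm out of it. Packed alternately, neighbours' centre lines are 43 mm apart
- hub_near_center (a point): centre (half-way up) of the brim-down hub nearer the tray's open end; same shape, crown up, z up. At first its centre line is 74 to 80 mm from the far hub's: to lower the third hub between the crowns takes more than 86 mm, so room must be made by sliding them apart
- hub_up_center (a point): centre (half-way up) of the third hub, same shape, upside down on the bench right of the tray: it stands on its crown, its brim on top, 34 to 46 mm above what it stands on; z up
- nail_tin: open grey metal tin, 66 mm in diameter, 75 mm high, bystander; origin at the centre of its underside
- spool_1: turned wooden spool, 42 mm in diameter, 70 mm high, bystander; origin at the centre of its underside
- block_plane: small iron block plane, 92 x 155 x 59 mm, bystander; origin at the centre of its underside
There are look-alikes about, which are no part of the job. What is shaped like the part that bears hub_up_center but yellow is not meant.

How it is judged:
At the end, for the whole second after the job is handed in: A brim-down hub stands at the tray's stop (gap under 4 mm), then the brim-up hub, then the other brim-down hub, gaps between neighbours under 3.5 mm; all stand upright (0.1 rad) on the tray's floor, the outer two within 9 mm of its middle line. Tin, spool and plane shifted under 30 mm (x of any of hub_far_center, hub_near_center in the frame of tray_stop above -0.032 m and horizontal distance between each of hub_far_center, hub_near_center and hub_up_center below 0.0465 m and horizontal distance between hub_near_center and hub_far_center above 0.078 m and y of hub_far_center in the frame of tray between -0.009 and 0.009 m and y of hub_near_center in the frame of tray between -0.009 and 0.009 m and angle between each of hub_far_center, hub_near_center, hub_up_center's own z axis and vertical below 0.1 rad and height (world z) of each of hub_far_center, hub_near_center, hub_up_center below 0.033 m); the robot touches nothing.
It fails at once if the nail tin was shifted by more than 30 mm (distance of nail_tin from where it was at the start of the episode above 0.03 m).
It fails at once if the wooden spool was shifted by more than 30 mm (distance of spool_1 from where it was at the start of the episode above 0.03 m).
It fails at once if the block plane was shifted by more than 30 mm (distance of block_plane from where it was at the start of the episode above 0.03 m).
It also fails if it takes over 64 s, if anything falls off the work surface, if the arm or the gripper's body presses on something with over 40 N, if the wrist force passes 120 N, or if a joint passes its speed limit or range.

## Robot

A 6-joint arm with a two-finger parallel gripper is mounted at the origin on a cart in front of the work surface, level with it; the furniture and walls round the work are solid. World frame = base frame: x ahead of the robot, y to its left, z up, the work surface at z = 0. Lengths are in m, angles in rad, forces in N, time in s.
With the tool pointing down it reaches from about 0.225 to 0.875 m from the base axis. Payload 3.4 kg.
Tool frame: the origin (TCP) lies at the very end of the fingers, on their centre line; the grasp point (between the pads) lies manip.pinch_z behind it (manip.pinch_z is the distance from the TCP to the grasp point, in m); z points along the fingers, y is the direction in which the jaws open and shut (so a half turn about z gives the same grasp; the last joint's range is limited). The gripper opens to 85 mm and grips with 20 to 120 N. Pads are 22 mm wide; open, the fingers measure 114 mm over their backs; the gripper's body (76 mm by 85 mm) begins 54 mm behind the grasp point. The pads swing forward as they close: fully open they stand 13 mm farther back than shut.
Start: joints at [-1.348, 0.276, 1.505, -0, 1.361, -0.121], TCP at [0.194, -0.541, 0.231] pointing down, gripper open.
Joint ranges: [-2.89, 2.89], [-0.75, 2.08], [0.22, 2.7], [-1.18, 4.32], [0.11, 2.71], [-2.7, 2.7]. Speed limits (rad/s): [2.57, 2.57, 3.14, 3.14, 3.14, 3.14].

## Interface

Orientations are given as a unit quaternion [w, x, y, z].
In Python, from rig import manip, imaging, workorder gives the robot as it stands.
- The arm moves only by the tool apply_moves, never from a script. Its argument "moves" is one flat list of numbers, 7 for each row, row after row: the finger opening in m, from 0 to 0.0854, then the shift along the tool's x, y, z in m, then the turn, a rotation vector about the tool's x, y, z in rad. In form: [jaw, tx, ty, tz, rx, ry, rz, jaw, tx, ty, tz, rx, ry, rz, ...]. A call has exactly 8 rows; each row shifts and turns the pose as measured when the row begins, along the tool's axes as they then stand; what a row does not reach is not made up. A row lasts 1/12 s, in which the tool goes at most 41.7 mm and 7.16 degrees, less where a joint would pass 70% of its speed; a pose out of reach is approached as far as the arm can. A call with a gripper value outside its range is refused whole. The fingers move at their own pace and stop on an object; "newtons" is the grip in N (left out, the last holds). Time passes only in rows, so rows that do not move let the fingers close, or fill a call up. It gives the time, the measured TCP pose, the force and the opening at its end, in the units of the state.
- manip.get_state(): the state, without advancing time (a new reading comes with each control period).
- imaging.get_image(name): name is "scene" or "side" or "wrist"; returns a dict with "image" (384x512x3 uint8, red, green, blue), "range_z" (384x512 float32, m along the optical axis (not along the pixel's ray), 0 where there is no reading), "fx", "fy", "cx", "cy" (pixels), "R" (3x3) and "t" (3): a world point X has camera coordinates R X + t. Camera axes: x right, y down, z forward; pixel columns grow to the right and rows downward; lengths in m; the calibration is good to about 2 mm. A picture is of the moment at which its call begins.
- workorder.sign_off(): hands the job in, once; it reports no verdict.
The state is a dict: "clock": time; "qpos": joint angles; "qd": joint speeds; "effort": joint torques, N m; "position": TCP position; "ee_rot": TCP orientation; "contact_force": force on the tool from outside, world axes, zero at the start; "moment": the same for the moment, N m; "width": finger opening in m.
Only numpy, scipy, OpenCV 4.12 (cv2) and the standard library are available. Lean on these libraries where they do the work, as an engineer would, in place of code of your own. Each camera call takes 0.05 s, during which the arm holds its last target.

## Working session

There is one attempt and no reset: what is moved stays moved. The work goes in short steps, Python scripts to look and compute and a tool call to move; the robot and the scene stay as the last step left them, time stands still between calls to the robot, and variables do not carry over. Pictures are saved under pics/ and viewed, and the job is handed in when it is done.

Besides the shell and the picture viewer there is one more tool, called after ">>>" as a command line: name --argument value ..., lists and objects as JSON in quotes. apply_moves: Moves the arm, as the interface text tells. Its arguments: {"type":"object","properties":{"moves":{"type":"array"},"newtons":{"type":"number"}},"required":["moves"]}

```bash
ls; mkdir -p pics; python3 - <<'E'
from rig import manip, imaging, workorder
import cv2
print(manip.get_state(), manip.pinch_z)
for n in ["scene","side","wrist"]:
    d=imaging.get_image(n)
    import numpy as np
    np.savez(f"{n}0.npz",**d)
    cv2.imwrite(f"pics/{n}0.png",d["image"][:,:,::-1])
    print(n,d["fx"],d["cx"],d["cy"],-d["R"].T@d["t"],d["R"])
E
```

```text
pics
{'clock': 0.0, 'qpos': array([-1.34799674e+00,  2.76585664e-01,  1.50614304e+00,  2.96674444e-05,
        1.36066580e+00, -1.21041447e-01]), 'qd': array([-0.00062892, -0.00065449, -0.00080379,  0.00017159,  0.00076727,
        0.00068792]), 'effort': array([ 6.81999391e-04, -4.16769934e+01, -2.45800710e+01, -2.47136818e-07,
        1.11533061e-02,  2.50665408e-05]), 'position': array([ 0.19370238, -0.54083782,  0.23044107]), 'ee_rot': array([-9.00497549e-04,  9.85258164e-01,  1.71071737e-01, -3.13326175e-05]), 'contact_force': array([-0.84163413, -0.01055841, -0.2226459 ]), 'moment': array([-0.0187731 ,  0.01157294,  0.00656355]), 'width': 0.08529439476165346} 0.0187
scene 449.54526935274816 256.90505922593167 191.13984983393843 [-0.48748197  0.55144838  0.7786056 ] [[-0.59088922 -0.8066463  -0.01310217]
 [-0.38424628  0.29567629 -0.87460295]
 [ 0.70936924 -0.511759   -0.48466278]]
side 442.4445529954581 255.3499326074636 199.9171355977939 [ 0.52460814 -1.34709679  0.52257116] [[ 0.9997183  -0.02200044 -0.00890514]
 [-0.01643584 -0.37103959 -0.92847158]
 [ 0.01712263  0.9283564  -0.37129667]]
wrist 308.07397201971196 261.5687620006574 191.21694464136186 [ 0.25958665 -0.51757142  0.37428743] [[ 0.3366855  -0.94161565 -0.00168367]
 [-0.9053839  -0.32422063  0.27415502]
 [-0.25869454 -0.09077965 -0.96168404]]
```

View pics/scene0.png

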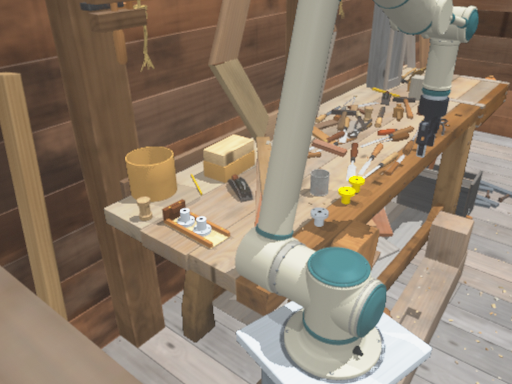

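View pics/side0.png

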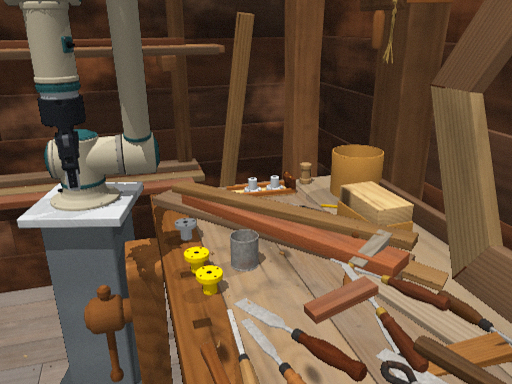

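View pics/wrist0.png

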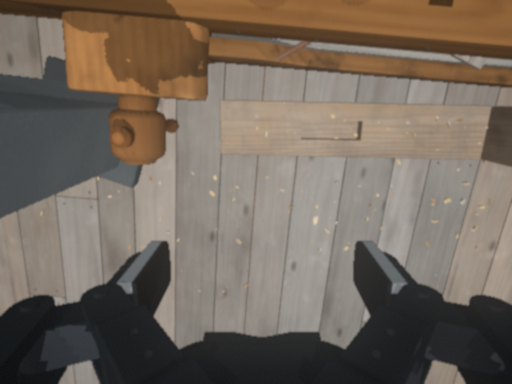

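The scene camera shows the tray at about (195,222), with the far hub at (185,213) and the near hub at (202,225). The brim-up grey hub is at (320,214), the yellow look-alikes at (352,190), the tin at (320,182), the plane at (240,188) and the spool at (144,207). Next I'll measure with depth and rays.

```bash
cat > h.py <<'E'
import numpy as np, cv2
def load(n): return dict(np.load(f"{n}.npz"))
def cloud(d):
    z=d["range_z"]; v,u=np.mgrid[0:z.shape[0],0:z.shape[1]]
    c=np.stack([(u-d["cx"])/d["fx"]*z,(v-d["cy"])/d["fy"]*z,z],-1)
    P=(c-d["t"])@d["R"]; P[z==0]=np.nan
    return P
def ray(d,u,v,h):
    r=d["R"].T@np.array([(u-d["cx"])/d["fx"],(v-d["cy"])/d["fy"],1]); c=-d["R"].T@d["t"]
    return c+r*(h-c[2])/r[2]
def proj(d,X):
    c=d["R"]@np.asarray(X)+d["t"]; return c[0]/c[2]*d["fx"]+d["cx"],c[1]/c[2]*d["fy"]+d["cy"]
E
python3 - <<'E'
from h import *
np.set_printoptions(precision=3,suppress=True)
s=load("scene0");P=cloud(s)
for n,(u,v) in dict(tray=(215,237),far=(185,210),near=(201,218),up=(320,210),tin=(320,175),spool=(144,200),plane=(237,188)).items(): print(n,P[v,u])
for f,x0,y0,x1,y1 in [("scene0",130,180,360,250),("side0",170,150,330,280)]:
    d=load(f); im=d["image"][y0:y1,x0:x1,::-1]
    k=800/(x1-x0); k=min(k,600/(y1-y0))
    cv2.imwrite(f"pics/{f}c.png",cv2.resize(im,None,fx=k,fy=k,interpolation=cv2.INTER_CUBIC)); print(k)
E
```

```text
tray [0.493 0.002 0.004]
far [0.615 0.033 0.052]
near [0.545 0.016 0.051]
up [ 0.37  -0.31   0.043]
tin [ 0.532 -0.46   0.054]
spool [0.725 0.119 0.067]
plane [ 0.702 -0.219  0.008]
3.4782608695652173
4.615384615384615
```

View pics/scene0c.png

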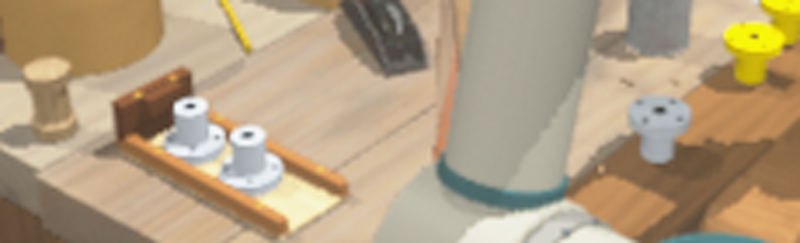

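View pics/side0c.png

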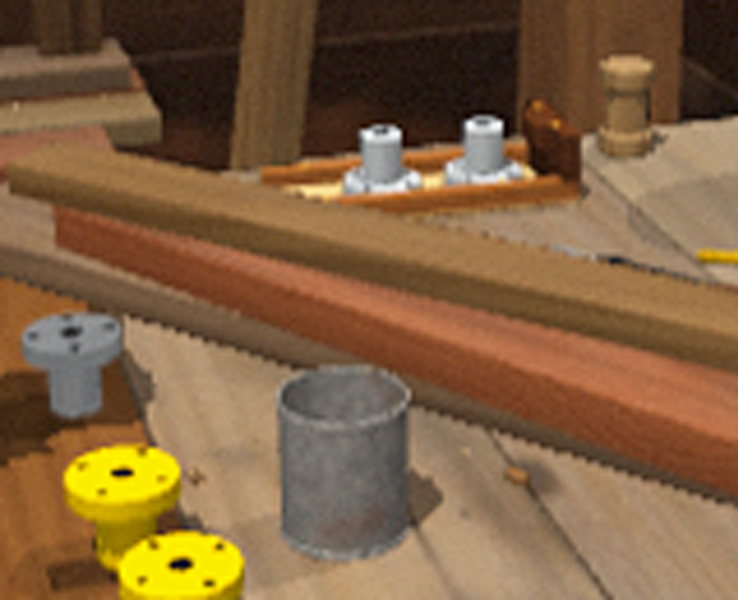

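```bash
python3 - <<'E'
from h import *
np.set_printoptions(precision=4,suppress=True)
for f,m in [("scene0",1),("side0",0)]:
    d=load(f);P=cloud(d);im=d["image"].astype(int)
    hsv=cv2.cvtColor(d["image"],cv2.COLOR_RGB2HSV)
    # grey light pixels above bench, near tray
    x,y,z=P[...,0],P[...,1],P[...,2]
    reg=(x>.42)&(x<.75)&(y>-.1)&(y<.12)
    top=reg&(z>.045)&(z<.06)&(hsv[...,1]<40)
    n,l,st,c=cv2.connectedComponentsWithStats(top.astype(np.uint8))
    for i in range(1,n):
        if st[i,4]>8: print(f,"crown",st[i],P[l==i].mean(0))
    rail=reg&(hsv[...,0]>5)&(hsv[...,0]<18)&(hsv[...,1]>150)&(z>.01)&(z<.026)
    n,l,st,c=cv2.connectedComponentsWithStats(rail.astype(np.uint8))
    for i in range(1,n):
        if st[i,4]>25:
            q=P[l==i]; v=cv2.fitLine(q[:,:2].astype(np.float32),cv2.DIST_HUBER,0,.01,.01).ravel()
            print(f,"rail",st[i],q.mean(0),np.degrees(np.arctan2(v[1],v[0])),q.min(0),q.max(0))
    hi=(x>.2)&(x<.8)&(y>-.45)&(y<-.02)&(z>.03)&(z<.2)
    print("boards max z",np.nanpercentile(z[hi],[50,90,99]))
E
```

```text
scene0 crown [180 209   9   7  52] [0.6099 0.0394 0.0512]
scene0 crown [196 217  10   8  59] [0.5379 0.0224 0.0505]
boards max z [0.0582 0.0831 0.1106]
side0 crown [270 175   9   5  40] [0.613  0.0309 0.0511]
side0 crown [248 177   9   6  42] [0.54   0.0131 0.0511]
side0 rail [244 181  52  15 207] [0.6136 0.0044 0.0167] 12.6948805 [ 0.513  -0.0319  0.0101] [0.6796 0.0774 0.0256]
side0 rail [257 182  13   5  41] [0.5753 0.0588 0.0171] 13.312843 [0.5565 0.0507 0.0101] [0.5975 0.0675 0.0227]
side0 rail [227 185  21   5  72] [0.4855 0.0387 0.0169] 10.31465 [0.4562 0.03   0.0102] [0.5228 0.0577 0.0244]
boards max z [0.0633 0.0818 0.1102]
```

>>> apply_moves --moves '[0.085, 0, 0, -0.02, 0, 0, 0.1, 0.085, 0.015, -0.038, 0, 0, 0, 0, 0.085, 0.015, -0.038, 0, 0, 0, 0, 0.085, 0.015, -0.038, 0, 0, 0, 0, 0.085, 0.015, -0.038, 0, 0, 0, 0, 0.085, 0.015, -0.038, 0, 0, 0, 0, 0.085, 0.015, -0.038, 0, 0, 0, 0, 0.085, 0.015, -0.038, 0, 0, 0, 0]'

```text
clock: 0.82
position: [0.232, -0.2601, 0.2467]
ee_rot: [-0.001, 0.993, 0.114, -0.0]
contact_force: [0.6, 1.1, 0.4]
width: 0.0852
```

>>> apply_moves --moves '[0.085, 0.034, -0.0225, 0, 0, 0, 0, 0.085, 0.034, -0.0225, 0, 0, 0, 0, 0.085, 0.034, -0.0225, 0, 0, 0, 0, 0.085, 0.034, -0.0225, 0, 0, 0, 0, 0.085, 0.034, -0.0225, 0, 0, 0, 0, 0.085, 0.034, -0.0225, 0, 0, 0, 0, 0.085, 0.034, -0.0225, 0, 0, 0, 0, 0.085, 0.034, -0.0225, 0, 0, 0, 0]'

```text
clock: 1.48
position: [0.4537, -0.0105, 0.2474]
ee_rot: [0.0, 0.994, 0.111, 0.0]
contact_force: [1.1, -1.2, -0.1]
width: 0.0849
```

```bash
cat > snap.py <<'E'
import sys
from h import *
from rig import manip, imaging
np.set_printoptions(precision=4,suppress=True)
tag=sys.argv[1]
for n in sys.argv[2:]:
    d=imaging.get_image(n); np.savez(f"{n}{tag}.npz",**d)
    cv2.imwrite(f"pics/{n}{tag}.png",d["image"][:,:,::-1])
s=manip.get_state(); w,x,y,z=s["ee_rot"]
print(s["clock"],s["position"],"yaw",np.degrees(2*np.arctan2(y,x)),s["contact_force"],s["width"])
E
python3 snap.py 1 wrist
```

```text
1.5333 [ 0.4595 -0.0048  0.2474] yaw 12.96398048449928 [4.6986 5.7145 1.1312] 0.08529742416397826
```

View pics/wrist1.png

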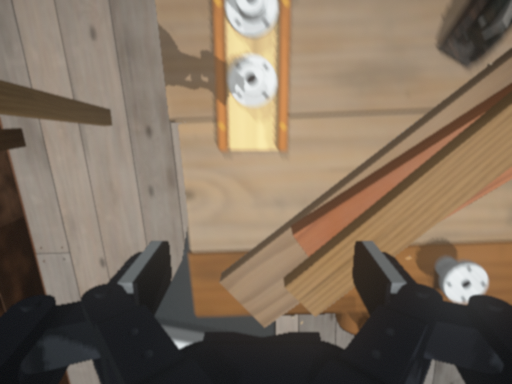

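The wrist view shows the near hub at (253,80), the far hub cut off at the top edge at (250,8), and the brim-up hub at (465,282). I'll move forward to see the whole tray.

>>> apply_moves --moves '[0.085, 0.03, 0, 0, 0, 0, 0, 0.085, 0.03, 0, 0, 0, 0, 0, 0.085, 0.02, 0, 0, 0, 0, 0, 0.085, 0, 0, 0, 0, 0, 0, 0.085, 0, 0, 0, 0, 0, 0, 0.085, 0, 0, 0, 0, 0, 0, 0.085, 0, 0, 0, 0, 0, 0, 0.085, 0, 0, 0, 0, 0, 0]'

```text
clock: 2.2
position: [0.5372, 0.0189, 0.2443]
ee_rot: [-0.004, 0.993, 0.118, -0.001]
contact_force: [-0.3, -0.3, 0.4]
width: 0.0848
```

```bash
python3 snap.py 2 wrist
```

```text
2.25 [0.5371 0.0188 0.2444] yaw 13.578904159789817 [0.0879 0.1375 0.3676] 0.0848616941767243
```

View pics/wrist2.png

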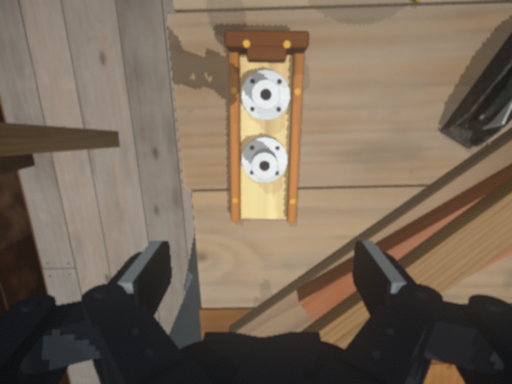

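The whole tray is now in view: the far hub's bore is at (265,95), the near one at (264,166) and the stop at about (266,42).

```bash
cat > tray.py <<'E'
import sys
from h import *
np.set_printoptions(precision=4,suppress=True)
def hubs(d,box=None):
    P=cloud(d); hsv=cv2.cvtColor(d["image"],cv2.COLOR_RGB2HSV)
    m=((hsv[...,1]<45)&(P[...,2]>.012)&(P[...,2]<.03)&(hsv[...,2]>90))
    crown=((hsv[...,1]<60)&(P[...,2]>.046)&(P[...,2]<.057)&(hsv[...,2]>90))
    return P,hsv,m,crown
if __name__=="__main__":
    d=load(sys.argv[1]); P,hsv,m,cr=hubs(d)
    for nm,mm,h in(("crown",cr,.052),):
        n,l,st,c=cv2.connectedComponentsWithStats(mm.astype(np.uint8))
        for i in range(1,n):
            if st[i,4]>60:
                cs,_=cv2.findContours((l==i).astype(np.uint8),cv2.RETR_EXTERNAL,cv2.CHAIN_APPROX_NONE)
                (u,v),r=cv2.minEnclosingCircle(max(cs,key=len))
                print(nm,st[i],"uv",u,v,"r",r,"ray",ray(d,u,v,h),"cloud",P[l==i].mean(0), "diam",2*r*np.nanmedian(d["range_z"][l==i])/d["fx"])
    rail=(hsv[...,0]>4)&(hsv[...,0]<19)&(hsv[...,1]>140)&(P[...,2]>.014)&(P[...,2]<.027)
    n,l,st,c=cv2.connectedComponentsWithStats(rail.astype(np.uint8))
    for i in range(1,n):
        if st[i,4]>100:
            q=P[l==i]; v=cv2.fitLine(q[:,:2].astype(np.float32),cv2.DIST_HUBER,0,.01,.01).ravel()
            print("rail",st[i],q.mean(0),np.degrees(np.arctan2(v[1],v[0])))
E
python3 tray.py wrist2; python3 - <<'E'
from h import *
d=load("wrist2");P=cloud(d)
for p in [(235,219),(293,220),(235,60),(298,60),(266,40),(266,55),(265,95),(240,166),(265,200)]: print(p,P[p[1],p[0]], ray(d,*p,.02))
E
```

```text
crown [252  80  28  30 601] uv 265.5 94.28571319580078 r 14.790643692016602 ray [0.6145 0.0349 0.052 ] cloud [0.6143 0.035  0.0532] diam 0.03066585093209262
crown [490 101  22  26 118] uv 500.5 113.5 r 16.324926376342773 ray [ 0.6537 -0.2101  0.052 ] cloud [ 0.6522 -0.2126  0.0533] diam 0.03414932225618208
crown [251 152  27  27 523] uv 264.0 164.90908813476562 r 13.514710426330566 ray [0.5416 0.0187 0.052 ] cloud [0.5418 0.0188 0.0531] diam 0.02983004466000489
rail [229  52  10  23 155] [0.6422 0.0779 0.021 ] 3.1010532
rail [ 288   53   15  169 1205] [ 0.575  -0.0106  0.0212] 12.513751
rail [230  94   9 127 960] [0.5345 0.0535 0.0212] 12.106648
(235, 219) [0.45920365 0.03662499 0.0212791 ] [0.45869338 0.03663277 0.02      ]
(293, 220) [ 0.47525658 -0.03539199  0.02093933] [ 0.47492328 -0.03557058  0.02      ]
(235, 60) [0.64251742 0.07629444 0.02095481] [0.64261374 0.07640344 0.02      ]
(298, 60) [0.65893973 0.00856049 0.01978517] [0.65890855 0.00857556 0.02      ]
(266, 40) [0.6639759  0.04651674 0.05567974] [0.67025546 0.0478184  0.02      ]
(266, 55) [0.6505369  0.04322911 0.057199  ] [0.65560259 0.0442227  0.02      ]
(265, 95) [0.61360946 0.03521086 0.05377779] [0.61442992 0.03529343 0.02      ]
(240, 166) [0.52460708 0.04563835 0.00717199] [0.52733178 0.04525957 0.02      ]
(265, 200) [0.48865937 0.00450621 0.00764705] [0.492454   0.00547694 0.02      ]
```

```bash
python3 - <<'E'
from tray import *
d=load("wrist2");P,hsv,m,cr=hubs(d)
a=np.radians(12.5);u=np.array([np.cos(a),np.sin(a)]);n=np.array([-u[1],u[0]])
S=P[...,:2]@u;L=P[...,:2]@n
for l0 in(-.1348,-.0635):
    k=(abs(L-l0)<.004)&(P[...,2]>.014)&(P[...,2]<.026); print("rail s",np.nanmin(S[k]),np.nanmax(S[k]),k.sum())
k=(abs(L+.099)<.015)&(P[...,2]>.045)&(P[...,2]<.062)&(S>.64);print("rib/stop top s",S[k].min(),S[k].max(),np.median(P[k][:,2]))
k=(abs(abs(L+.099)-.032)<.008)&(P[...,2]>.045)&(P[...,2]<.062)&(S>.64);print("stop top s",S[k].min(),S[k].max())
for p in[(.6145,.0349),(.5416,.0187)]: print("hub s,l",np.dot(p,u),np.dot(p,n))
# up hub: wrist1, scene0, side0
for f,b in(("scene0",(305,200,335,230)),("side0",(170,212,200,246)),("wrist1",(430,250,500,310))):
    d=load(f);P=cloud(d);h=cv2.cvtColor(d["image"],cv2.COLOR_RGB2HSV)
    x0,y0,x1,y1=b;k=np.zeros(P.shape[:2],bool);k[y0:y1,x0:x1]=1
    k&=(P[...,2]>.036)&(P[...,2]<.056)&(h[...,1]<70)
    n_,l,st,c=cv2.connectedComponentsWithStats(k.astype(np.uint8));i=1+st[1:,4].argmax()
    cs,_=cv2.findContours((l==i).astype(np.uint8),cv2.RETR_EXTERNAL,cv2.CHAIN_APPROX_NONE)
    e=cv2.fitEllipse(max(cs,key=len)); print(f,st[i],e,ray(d,*e[0],.046),np.nanmedian(P[l==i],0))
E
```

```text
rail s 0.3477613116121384 0.6521196611178919 1187
rail s 0.28685973499867495 0.6518353016075795 1159
rib/stop top s 0.6400033827561628 0.6679304917548333 0.0550400022377924
stop top s 0.6515700597468912 0.6676880906848366
hub s,l 0.6074876389016389 -0.09892941211647854
hub s,l 0.5328093382367984 -0.09896695957573375
scene0 [310 208  18  12 175] ((318.6017150878906, 213.12391662597656), (11.029974937438965, 17.987932205200195), 92.84132385253906) [ 0.3562 -0.2902  0.046 ] [ 0.3573 -0.2911  0.0451]
side0 [175 218  22  12 219] ((185.29266357421875, 223.44520568847656), (11.36728572845459, 22.132503509521484), 85.24749755859375) [ 0.3631 -0.3103  0.046 ] [ 0.3634 -0.3105  0.0463]
wrist1 [ 440  263   49   42 1471] ((463.713134765625, 282.44622802734375), (38.72206115722656, 47.695945739746094), 75.22579193115234) [ 0.3648 -0.2945  0.046 ] [ 0.3656 -0.2934  0.0472]
```

Everything checks out. The hubs are 74.7 mm apart and on the middle line, the tray yaw is 12.5°, and the stop face is at s=0.652. Next is going down over the far hub's crown.

>>> apply_moves --moves '[0.085, 0.04, 0.0005, 0, 0, 0, 0.019, 0.085, 0.039, 0.0005, 0, 0, 0, 0, 0.085, 0, 0, 0, 0, 0, 0, 0.085, 0, 0, 0.04, 0, 0, 0, 0.085, 0, 0, 0.04, 0, 0, 0, 0.085, 0, 0, 0.04, 0, 0, 0, 0.085, 0, 0, 0.02, 0, 0, 0, 0.085, 0, 0, 0, 0, 0, 0]'

```text
clock: 2.92
position: [0.6118, 0.0331, 0.1042]
ee_rot: [-0.002, 0.994, 0.106, 0.002]
contact_force: [-1.1, 0.2, 1.0]
width: 0.0849
```

```bash
cat > st.py <<'E'
from rig import manip
import numpy as np
from scipy.spatial.transform import Rotation as R
np.set_printoptions(precision=4,suppress=True)
a=np.radians(12.5);u=np.array([np.cos(a),np.sin(a)]);n=np.array([-u[1],u[0]])
s=manip.get_state();p=s["position"];w,x,y,z=s["ee_rot"]
M=R.from_quat([x,y,z,w]).as_matrix()
print("t",s["clock"],"s",p[:2]@u,"l",p[:2]@n,"z",p[2],"p",p,"yaw",np.degrees(np.arctan2(M[1,0],M[0,0])),"zaxis",M[:,2],"F",s["contact_force"],"w",s["width"])
E
python3 st.py
```

```text
t 2.9167 s 0.6044558647482958 l -0.10005189827485693 z 0.10421828105758504 p [0.6118 0.0331 0.1042] yaw 12.13503589755917 zaxis [ 0.004   0.0053 -1.    ] F [-1.0761  0.1862  0.9758] w 0.08490355132038717
```

>>> apply_moves --moves '[0.085, 0.003, -0.001, 0.01, -0.004, -0.005, -0.006, 0.085, 0, 0, 0.03, 0, 0, 0, 0.085, 0, 0, 0.025, 0, 0, 0, 0.085, 0, 0, 0.011, 0, 0, 0, 0.085, 0, 0, 0, 0, 0, 0, 0.085, 0, 0, 0, 0, 0, 0, 0.085, 0, 0, 0, 0, 0, 0, 0.085, 0, 0, 0, 0, 0, 0]'

```text
clock: 3.58
position: [0.6214, 0.0333, 0.0362]
ee_rot: [0.002, 0.994, 0.109, 0.008]
contact_force: [-0.6, -0.1, 0.1]
width: 0.0849
```

```bash
python3 st.py; python3 snap.py 3 wrist scene
```

```text
t 3.5833 s 0.6138559773804774 l -0.1019639931960846 z 0.03618612862074662 p [0.6214 0.0333 0.0362] yaw 12.467766105089586 zaxis [ 0.017  -0.0019 -0.9999] F [-0.6161 -0.0538  0.1104] w 0.08491077754582395
3.6833 [0.6215 0.0333 0.0362] yaw 12.459778006764463 [ 0.6545 -0.394   0.0002] 0.08477371651182333
```

View pics/wrist3.png

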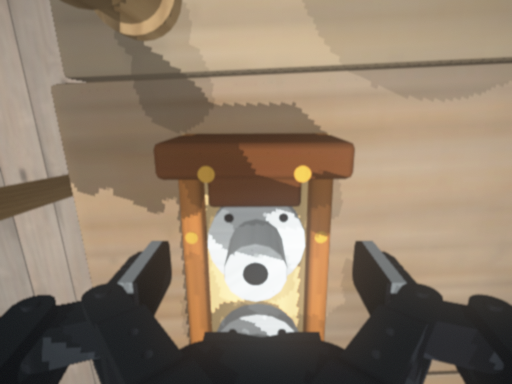

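>>> apply_moves --moves '[0.085, -0.006, -0.003, 0, 0, -0.016, 0, 0.085, 0, 0, 0.006, 0, 0, 0, 0.085, 0, 0, 0, 0, 0, 0, 0.085, 0, 0, 0, 0, 0, 0, 0.085, 0, 0, 0, 0, 0, 0, 0.085, 0, 0, 0, 0, 0, 0, 0.085, 0, 0, 0, 0, 0, 0, 0.085, 0, 0, 0, 0, 0, 0]'

```text
clock: 4.35
position: [0.6153, 0.0352, 0.0317]
ee_rot: [0.003, 0.994, 0.109, 0.001]
contact_force: [0.2, -0.4, 0.1]
width: 0.0849
```

```bash
python3 st.py; python3 tray.py wrist3
```

```text
t 4.35 s 0.6082952914944307 l -0.09876267736200105 z 0.031698401105120164 p [0.6153 0.0352 0.0317] yaw 12.472973324494781 zaxis [ 0.0035 -0.0059 -1.    ] F [ 0.2158 -0.4247  0.1254] w 0.08487858292530993
crown [220 206  72   2  73] uv 255.5 206.5 r 35.50362014770508 ray [0.6462 0.0417 0.052 ] cloud [0.6472 0.0421 0.0546] diam 0.03055514602352885
crown [ 224  238   63   64 3149] uv 255.0 269.30767822265625 r 32.479957580566406 ray [0.6162 0.0355 0.052 ] cloud [0.6165 0.0355 0.0528] diam 0.03001707162887401
rail [ 179  180   31  163 2894] [0.5979 0.0676 0.0209] 12.226154
rail [312 180  19  16 196] [0.6556 0.0077 0.0211] 87.367195
rail [ 307  233   22  108 1353] [ 0.5946 -0.0067  0.0212] 11.980512
```

>>> apply_moves --moves '[0.085, 0, 0, 0.004, 0, 0, 0, 0.02, 0, 0, 0, 0, 0, 0, 0.02, 0, 0, 0, 0, 0, 0, 0.02, 0, 0, 0, 0, 0, 0, 0.02, 0, 0, 0, 0, 0, 0, 0.02, 0, 0, 0, 0, 0, 0, 0.02, 0, 0, 0, 0, 0, 0, 0.02, 0, 0, 0, 0, 0, 0]' --newtons 30

```text
clock: 5.02
position: [0.6153, 0.0351, 0.0271]
ee_rot: [0.003, 0.994, 0.109, 0.001]
contact_force: [-0.4, 0.1, -0.7]
width: 0.029
```

```bash
python3 st.py
```

```text
t 5.0167 s 0.6083286042207722 l -0.09896179288791146 z 0.027140660344144148 p [0.6153 0.0351 0.0271] yaw 12.461217555033688 zaxis [ 0.0033 -0.0059 -1.    ] F [-0.3553  0.1485 -0.6931] w 0.029021622741203294
```

>>> apply_moves --moves '[0.02, 0.004, 0, 0, 0, 0, 0, 0.02, 0.004, 0, 0, 0, 0, 0, 0.02, 0.003, 0, 0, 0, 0, 0, 0.02, 0.003, 0, 0, 0, 0, 0, 0.02, 0, 0, 0, 0, 0, 0, 0.02, 0, 0, 0, 0, 0, 0, 0.02, 0, 0, 0, 0, 0, 0, 0.02, 0, 0, 0, 0, 0, 0]'

```text
clock: 5.68
position: [0.629, 0.0382, 0.0272]
ee_rot: [0.003, 0.994, 0.109, -0.0]
contact_force: [-0.5, -1.0, 1.8]
width: 0.029
```

```bash
python3 st.py
```

```text
t 5.6833 s 0.6223976143535337 l -0.09888322600019943 z 0.027154857789948257 p [0.629  0.0382 0.0272] yaw 12.492508353816685 zaxis [-0.0002 -0.0065 -1.    ] F [-0.4767 -0.9728  1.7815] w 0.028982275685822463
```

Now I'll release, rise, and go to the near hub's crown.

>>> apply_moves --moves '[0.06, 0, 0, 0, 0, 0, 0, 0.06, 0, 0, 0, 0, 0, 0, 0.06, 0, 0, 0, 0, 0, 0, 0.06, 0, 0, -0.025, 0, 0, 0, 0.06, 0, 0, -0.025, 0, 0, 0, 0.06, 0, 0, -0.005, 0, 0, 0, 0.06, 0, 0, 0, 0, 0, 0, 0.06, 0, 0, 0, 0, 0, 0]'

```text
clock: 6.35
position: [0.6295, 0.0389, 0.0822]
ee_rot: [0.003, 0.994, 0.109, -0.0]
contact_force: [0.5, 0.4, -0.4]
width: 0.0598
```

```bash
python3 st.py;python3 snap.py 4 wrist; python3 tray.py wrist4
```

```text
t 6.35 s 0.6230187258102248 l -0.0983016139371665 z 0.08215768667767365 p [0.6295 0.0389 0.0822] yaw 12.45817855222405 zaxis [ 0.0006 -0.0056 -1.    ] F [ 0.5094  0.3519 -0.3543] w 0.05978229848488382
6.4 [0.6292 0.0389 0.0818] yaw 12.458003499929575 [-0.4635  0.851  -0.1417] 0.05975304332795245
crown [228 191  69   7  98] uv 262.0 192.5 r 34.033172607421875 ray [0.6487 0.0427 0.052 ] cloud [0.6473 0.0416 0.0542] diam 0.03959754103333178
crown [ 238  199   49   50 1861] uv 262.1727600097656 223.4921417236328 r 24.700090408325195 ray [0.6296 0.0384 0.052 ] cloud [0.6298 0.0386 0.0529] diam 0.029733981947557296
crown [244 323  38  14 372] uv 262.5 332.5 r 18.506855010986328 ray [0.5526 0.0212 0.052 ] cloud [0.5535 0.0216 0.0507] diam 0.025048595275445715
rail [ 202  177   23  155 2237] [0.5846 0.0647 0.021 ] 12.683096
rail [ 301  177   21  155 1882] [ 0.5999 -0.005   0.0212] 12.41833
```

View pics/wrist4.png

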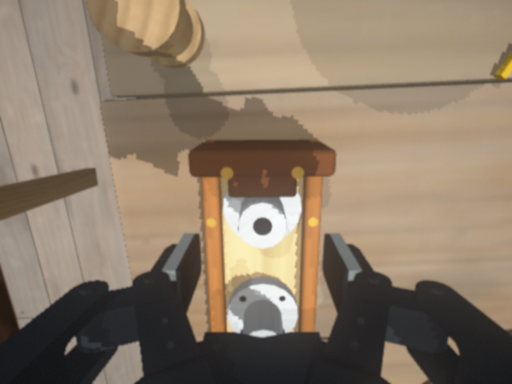

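The far hub's crown is at (262,224), 1 mm short of home at the rib. The near hub has not moved. Next I'll grip the near crown.

>>> apply_moves --moves '[0.06, -0.03, 0, 0, 0, 0, 0, 0.06, -0.03, 0, 0, 0, 0, 0, 0.06, -0.025, 0, 0, 0, 0, 0, 0.06, 0, 0, 0, 0, 0, 0, 0.06, 0, 0, 0, 0, 0, 0, 0.06, 0, 0, 0, 0, 0, 0, 0.06, 0, 0, 0, 0, 0, 0, 0.06, 0, 0, 0, 0, 0, 0]'

```text
clock: 7.07
position: [0.541, 0.0207, 0.0734]
ee_rot: [0.001, 0.994, 0.109, -0.005]
contact_force: [-0.2, 0.4, 0.2]
width: 0.0596
```

```bash
python3 st.py
```

```text
t 7.0667 s 0.5326885711146838 l -0.09692098516048926 z 0.07340406998650964 p [0.541  0.0207 0.0734] yaw 12.477349340112728 zaxis [-0.01   -0.0041 -0.9999] F [-0.1597  0.3656  0.1553] w 0.059624193230213035
```

>>> apply_moves --moves '[0.06, 0, 0.002, 0, 0.003, 0.01, 0, 0.06, 0, 0, 0.015, 0, 0, 0, 0.06, 0, 0, 0.015, 0, 0, 0, 0.06, 0, 0, 0.014, 0, 0, 0, 0.06, 0, 0, 0, 0, 0, 0, 0.06, 0, 0, 0, 0, 0, 0, 0.06, 0, 0, 0, 0, 0, 0, 0.06, 0, 0, 0, 0, 0, 0]'

```text
clock: 7.73
position: [0.5493, 0.0182, 0.0292]
ee_rot: [-0.0, 0.994, 0.109, 0.005]
contact_force: [-0.5, -0.1, -0.1]
width: 0.0601
```

```bash
python3 st.py
```

```text
t 7.7333 s 0.5402280768535934 l -0.10116486131923381 z 0.029234023907772102 p [0.5493 0.0182 0.0292] yaw 12.569984919891203 zaxis [ 0.0099  0.0013 -1.    ] F [-0.5257 -0.0639 -0.1024] w 0.06012723268927008
```

>>> apply_moves --moves '[0.06, -0.004, -0.002, 0.001, 0, -0.01, 0, 0.06, -0.003, 0, 0.001, 0, 0, 0, 0.06, 0, 0, 0, 0, 0, 0, 0.02, 0, 0, 0, 0, 0, 0, 0.02, 0, 0, 0, 0, 0, 0, 0.02, 0, 0, 0, 0, 0, 0, 0.02, 0, 0, 0, 0, 0, 0, 0.02, 0, 0, 0, 0, 0, 0]'

```text
clock: 8.4
position: [0.5431, 0.0186, 0.03]
ee_rot: [0.001, 0.994, 0.11, 0.002]
contact_force: [0.4, 0.1, -1.1]
width: 0.0289
```

```bash
python3 st.py
```

```text
t 8.4 s 0.5342872150188998 l -0.09935612162289469 z 0.03002961416300434 p [0.5431 0.0186 0.03  ] yaw 12.579277476633711 zaxis [ 0.0048 -0.0014 -1.    ] F [ 0.4221  0.1255 -1.0539] w 0.028944803507582387
```

>>> apply_moves --moves '[0.02, -0.005, 0, 0, 0, 0, 0, 0.02, -0.005, 0, 0, 0, 0, 0, 0.02, -0.005, 0, 0, 0, 0, 0, 0.02, -0.003, 0, 0, 0, 0, 0, 0.02, 0, 0, 0, 0, 0, 0, 0.085, 0, 0, 0, 0, 0, 0, 0.085, 0, 0, 0, 0, 0, 0, 0.085, 0, 0, 0, 0, 0, 0]'

```text
clock: 9.07
position: [0.5235, 0.0141, 0.03]
ee_rot: [0.001, 0.994, 0.109, 0.003]
contact_force: [-0.2, -0.5, -0.5]
width: 0.0642
```

```bash
python3 st.py
```

```text
t 9.0667 s 0.5141900353389577 l -0.09955806542580085 z 0.03001547191504055 p [0.5235 0.0141 0.03  ] yaw 12.563294844845682 zaxis [ 0.0053 -0.0015 -1.    ] F [-0.2199 -0.4713 -0.5063] w 0.06418533445355147
```

>>> apply_moves --moves '[0.085, 0, 0, -0.03, 0, 0, 0, 0.085, 0, 0, -0.04, 0, 0, 0, 0.085, 0, 0, -0.04, 0, 0, 0, 0.085, 0, 0, -0.04, 0, 0, 0, 0.085, -0.012, 0.014, -0.03, 0, 0, 0, 0.085, -0.025, 0.03, 0, 0, 0, 0, 0.085, -0.025, 0.03, 0, 0, 0, 0, 0.085, -0.025, 0.03, 0, 0, 0, 0]'

```text
clock: 9.73
position: [0.463, -0.1045, 0.2187]
ee_rot: [0.001, 0.993, 0.116, 0.003]
contact_force: [0.7, -0.9, -0.7]
width: 0.0853
```

```bash
python3 st.py; python3 - <<'E'
from h import *
np.set_printoptions(precision=3,suppress=True)
for f in("side0","wrist1","scene0"):
    d=load(f);P=cloud(d);r=np.hypot(P[...,0]-.364,P[...,1]+.296)
    k=(r>.04)&(r<.11)&(P[...,2]>.02)&(P[...,2]<.3)
    q=P[k]; ang=np.degrees(np.arctan2(q[:,1]+.296,q[:,0]-.364))//30*30
    for a in np.unique(ang): print(f,a,(ang==a).sum(),"rmin",r[k][ang==a].min(),"zmax",q[ang==a][:,2].max())
    y=(d["image"][...,0]>180)&(d["image"][...,1]>150)&(d["image"][...,2]<60)&(P[...,2]>.03)&(P[...,0]<.6)&(P[...,1]<-.2)
    if y.sum(): print("yellow",np.median(P[y],0),P[y].min(0),P[y].max(0))
E
```

```text
t 9.7333 s 0.4293828643139869 l -0.20226581105262342 z 0.2187122938823069 p [ 0.463  -0.1045  0.2187] yaw 13.266548087091007 zaxis [ 0.0059 -0.0011 -1.    ] F [ 0.6634 -0.8822 -0.748 ] w 0.08526399014669417
side0 0.0 15 rmin 0.10585921728625668 zmax 0.06042954977027402
side0 30.0 190 rmin 0.09926579141603022 zmax 0.05982036113604464
side0 60.0 64 rmin 0.10114620854275222 zmax 0.05979672102786404
yellow [ 0.426 -0.535  0.047] [ 0.379 -0.582  0.034] [ 0.469 -0.44   0.05 ]
wrist1 0.0 1 rmin 0.1092187257231623 zmax 0.05872894240163431
wrist1 30.0 36 rmin 0.10397343945563255 zmax 0.059891128878906234
yellow [ 0.418 -0.484  0.044] [ 0.379 -0.576  0.03 ] [ 0.467 -0.433  0.05 ]
```

Clear all round. I'll continue to above the third hub.

>>> apply_moves --moves '[0.085, -0.025, 0.03, 0, 0, 0, 0.0, 0.085, -0.025, 0.03, 0, 0, 0, 0, 0.085, -0.025, 0.03, 0, 0, 0, 0, 0.085, -0.025, 0.03, 0, 0, 0, 0, 0.085, -0.02, 0.025, 0, 0, 0, 0, 0.085, 0, 0, 0, 0, 0, 0, 0.085, 0, 0, 0, 0, 0, 0, 0.085, 0, 0, 0, 0, 0, 0]'

```text
clock: 10.4
position: [0.3715, -0.2869, 0.2205]
ee_rot: [0.004, 0.994, 0.112, 0.004]
contact_force: [0.3, 0.5, 0.5]
width: 0.0849
```

```bash
python3 snap.py 5 wrist;python3 st.py; python3 - <<'E'
from h import *
d=load("wrist5");P=cloud(d);h=cv2.cvtColor(d["image"],cv2.COLOR_RGB2HSV)
k=(P[...,2]>.036)&(P[...,2]<.056)&(h[...,1]<70)&(np.hypot(P[...,0]-.364,P[...,1]+.296)<.06)
n_,l,st,c=cv2.connectedComponentsWithStats(k.astype(np.uint8));i=1+st[1:,4].argmax()
cs,_=cv2.findContours((l==i).astype(np.uint8),cv2.RETR_EXTERNAL,cv2.CHAIN_APPROX_NONE)
e=cv2.fitEllipse(max(cs,key=len)); print(st[i],e,ray(d,*e[0],.046),np.nanmedian(P[l==i],0),e[1][1]*np.nanmedian(d["range_z"][l==i])/d["fx"])
E
```

```text
10.45 [ 0.3717 -0.2863  0.2205] yaw 12.922878401866987 [ 0.0106 -0.1978  0.1889] 0.08486609828586857
t 10.45 s 0.3009644750178587 l -0.3599714181056848 z 0.2204966416834801 p [ 0.3717 -0.2863  0.2205] yaw 12.924594820857452 zaxis [ 0.0086 -0.0071 -0.9999] F [ 0.0106 -0.1978  0.1889] w 0.08486609828586857
[ 244  158   52   52 2122] ((269.2496337890625, 183.45706176757812), (51.07040023803711, 51.192848205566406), 9.507942199707031) [ 0.36290854 -0.29880721  0.046     ] [ 0.36322523 -0.29869896  0.04728785] 0.054396377691932465
```

View pics/wrist5.png

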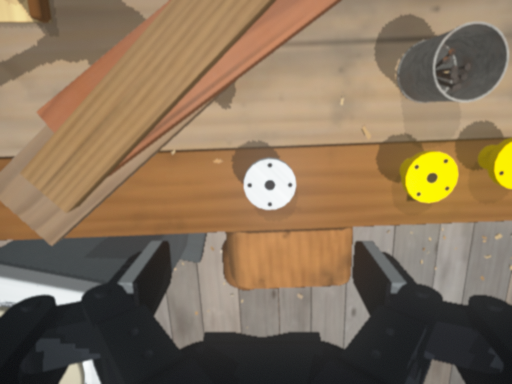

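The hub's bore is at (269,184), so the hub is at (0.363, -0.299), with the disc about 54 mm across. Descending in stages.

>>> apply_moves --moves '[0.085, -0.011, 0.01, 0, 0.007, -0.008, 0.007, 0.085, 0, 0, 0.03, 0, 0, 0, 0.085, 0, 0, 0.04, 0, 0, 0, 0.085, 0, 0, 0.04, 0, 0, 0, 0.085, 0, 0, 0.03, 0, 0, 0, 0.085, 0, 0, 0.015, 0, 0, 0, 0.085, 0, 0, 0, 0, 0, 0, 0.085, 0, 0, 0, 0, 0, 0]'

```text
clock: 11.12
position: [0.3722, -0.2908, 0.0632]
ee_rot: [0.003, 0.993, 0.118, 0.003]
contact_force: [0.3, -0.1, -0.3]
width: 0.0846
```

```bash
python3 st.py
```

```text
t 11.1167 s 0.3003878601107474 l -0.364462947967126 z 0.06317710520890965 p [ 0.3722 -0.2908  0.0632] yaw 13.52797615062365 zaxis [ 0.0071 -0.0048 -1.    ] F [ 0.2661 -0.0882 -0.2989] w 0.08455916377059461
```

>>> apply_moves --moves '[0.085, -0.011, 0.006, 0, 0.005, -0.007, 0.018, 0.085, 0, 0, 0, 0, 0, 0, 0.085, 0, 0, 0.01, 0, 0, 0, 0.085, 0, 0, 0.01, 0, 0, 0, 0.085, 0, 0, 0.008, 0, 0, 0, 0.085, 0, 0, 0, 0, 0, 0, 0.085, 0, 0, 0, 0, 0, 0, 0.085, 0, 0, 0, 0, 0, 0]'

```text
clock: 11.78
position: [0.3683, -0.305, 0.0435]
ee_rot: [0.008, 0.994, 0.109, 0.005]
contact_force: [0.0, 0.6, 0.6]
width: 0.0851
```

```bash
python3 st.py; python3 snap.py 6 wrist
```

```text
t 11.7833 s 0.2935589905943888 l -0.37744815424184475 z 0.04345872093093718 p [ 0.3683 -0.305   0.0435] yaw 12.533813534883025 zaxis [ 0.0115 -0.0155 -0.9998] F [0.0249 0.6334 0.6189] w 0.0851495105514802
11.8333 [ 0.3685 -0.3052  0.0436] yaw 12.53237370339929 [-0.4944 -1.2968  0.0489] 0.08473620266446769
```

View pics/wrist6.png

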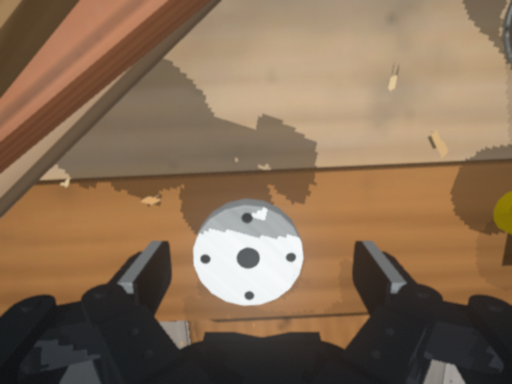

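>>> apply_moves --moves '[0.085, -0.004, -0.007, 0, 0.017, -0.008, 0, 0.085, 0, 0, 0, 0, 0, 0, 0.085, 0, 0, 0.006, 0, 0, 0, 0.085, 0, 0, 0.006, 0, 0, 0, 0.085, 0, 0, 0.004, 0, 0, 0, 0.085, 0, 0, 0, 0, 0, 0, 0.085, 0, 0, 0, 0, 0, 0, 0.085, 0, 0, 0, 0, 0, 0]'

```text
clock: 12.5
position: [0.3627, -0.2988, 0.0266]
ee_rot: [0.0, 0.994, 0.109, -0.0]
contact_force: [-0.7, 0.4, -0.3]
width: 0.085
```

```bash
python3 st.py; python3 - <<'E'
from h import *
d=load("wrist6");P=cloud(d);h=cv2.cvtColor(d["image"],cv2.COLOR_RGB2HSV)
k=(P[...,2]>.036)&(P[...,2]<.056)&(h[...,1]<70)&(np.hypot(P[...,0]-.364,P[...,1]+.296)<.06)
n_,l,st,c=cv2.connectedComponentsWithStats(k.astype(np.uint8));i=1+st[1:,4].argmax()
cs,_=cv2.findContours((l==i).astype(np.uint8),cv2.RETR_EXTERNAL,cv2.CHAIN_APPROX_NONE)
e=cv2.fitEllipse(max(cs,key=len)); print(e,ray(d,*e[0],.046))
E
```

```text
t 12.5 s 0.2894446199336046 l -0.3702131138188402 z 0.026603727823389718 p [ 0.3627 -0.2988  0.0266] yaw 12.530423386101422 zaxis [-0.     -0.0004 -1.    ] F [-0.6604  0.3519 -0.2597] w 0.08496848154699044
((247.73342895507812, 252.2686309814453), (105.19602966308594, 108.51277923583984), 86.9634017944336) [ 0.36443354 -0.29858555  0.046     ]
```

Centred and level. Going down 4 mm and gripping the brim.

>>> apply_moves --moves '[0.085, 0.001, 0, 0.004, 0, 0, 0, 0.085, 0, 0, 0, 0, 0, 0, 0.045, 0, 0, 0, 0, 0, 0, 0.045, 0, 0, 0, 0, 0, 0, 0.045, 0, 0, 0, 0, 0, 0, 0.045, 0, 0, 0, 0, 0, 0, 0.045, 0, 0, 0, 0, 0, 0, 0.045, 0, 0, 0, 0, 0, 0]' --newtons 50

```text
clock: 13.17
position: [0.3641, -0.2988, 0.0228]
ee_rot: [0.001, 0.994, 0.109, 0.0]
contact_force: [-0.2, -0.2, -0.7]
width: 0.0543
```

```bash
python3 st.py
```

```text
t 13.1667 s 0.2908153521104638 l -0.37057325511469313 z 0.022773491075074242 p [ 0.3641 -0.2988  0.0228] yaw 12.536664814109226 zaxis [ 0.0005 -0.001  -1.    ] F [-0.2184 -0.1846 -0.7095] w 0.05428369653482573
```

>>> apply_moves --moves '[0.045, 0, 0, -0.01, 0, 0, 0, 0.045, 0, 0, -0.025, 0, 0, 0, 0.045, 0, 0, -0.035, 0, 0, 0, 0.045, 0, 0, -0.035, 0, 0, 0, 0.045, 0, 0, -0.03, 0, 0, 0, 0.045, 0.01, -0.01, -0.02, 0, 0, 0, 0.045, 0.02, -0.02, 0, 0, 0, 0, 0.045, 0.02, -0.02, 0, 0, 0, 0]'

```text
clock: 13.83
position: [0.4001, -0.2403, 0.1833]
ee_rot: [-0.001, 0.994, 0.105, -0.002]
contact_force: [1.5, 0.0, -2.3]
width: 0.0544
```

```bash
python3 st.py
```

```text
t 13.8333 s 0.33858858320318463 l -0.32123746652554647 z 0.18333055435427026 p [ 0.4001 -0.2403  0.1833] yaw 12.103134217183845 zaxis [-0.0041  0.0015 -1.    ] F [ 1.5197  0.0497 -2.2729] w 0.05435892209374379
```

>>> apply_moves --moves '[0.045, 0.028, -0.027, 0, 0, 0, -0.005, 0.045, 0.028, -0.027, 0, 0, 0, 0, 0.045, 0.028, -0.027, 0, 0, 0, 0, 0.045, 0.028, -0.027, 0, 0, 0, 0, 0.045, 0.028, -0.027, 0, 0, 0, 0, 0.045, 0.028, -0.027, 0, 0, 0, 0, 0.045, 0.02, -0.02, 0, 0, 0, 0, 0.045, 0.01, -0.01, 0, 0, 0, 0]'

```text
clock: 14.5
position: [0.5592, 0.0019, 0.1835]
ee_rot: [0.0, 0.994, 0.107, 0.0]
contact_force: [-0.2, -1.0, -1.2]
width: 0.0544
```

```bash
python3 st.py
```

```text
t 14.5 s 0.5463414377835045 l -0.11921331241146117 z 0.1834960613067141 p [0.5592 0.0019 0.1835] yaw 12.242770401758975 zaxis [ 0.0004 -0.0005 -1.    ] F [-0.195  -1.0356 -1.2269] w 0.05435527025344375
```

>>> apply_moves --moves '[0.045, 0.01, -0.01, 0, 0, 0, -0.005, 0.045, 0.01, -0.008, 0, 0, 0, 0, 0.045, 0, 0, 0, 0, 0, 0, 0.045, 0, 0, 0, 0, 0, 0, 0.045, 0, 0, 0, 0, 0, 0, 0.045, 0, 0, 0, 0, 0, 0, 0.045, 0, 0, 0, 0, 0, 0, 0.045, 0, 0, 0, 0, 0, 0]'

```text
clock: 15.17
position: [0.5744, 0.0262, 0.1811]
ee_rot: [0.0, 0.994, 0.111, -0.002]
contact_force: [0.5, -0.4, -1.7]
width: 0.0544
```

```bash
python3 st.py; python3 snap.py 7 wrist scene; python3 tray.py wrist7
```

```text
t 15.1667 s 0.5664843147427086 l -0.09873520886563136 z 0.18107770105353632 p [0.5744 0.0262 0.1811] yaw 12.718994734101347 zaxis [-0.0046 -0.0012 -1.    ] F [ 0.4583 -0.4362 -1.668 ] w 0.05437803042281104
15.2667 [0.5746 0.0263 0.1812] yaw 12.724885547573665 [-0.1347  0.355  -1.118 ] 0.0542759475390157
crown [245 103  34  35 838] uv 261.9678649902344 120.01405334472656 r 17.464387893676758 ray [0.6286 0.0381 0.052 ] cloud [0.6285 0.0383 0.0532] diam 0.030018402737611846
rail [219  85   9  34 130] [0.636  0.0786 0.0212] 12.696561
rail [ 292   85   14  132 1176] [ 0.6052 -0.0038  0.0212] 12.465308
rail [221 125  12  92 863] [0.5685 0.0612 0.021 ] 12.272368
```

View pics/wrist7.png

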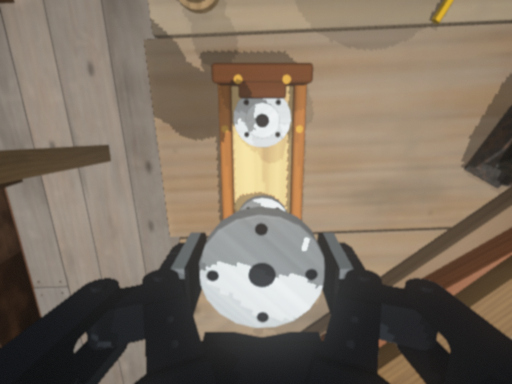

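```bash
python3 - <<'E'
from h import *
d=load("wrist7");P=cloud(d);h=cv2.cvtColor(d["image"],cv2.COLOR_RGB2HSV)
k=(P[...,2]>.196)&(P[...,2]<.214)
n_,l,st,c=cv2.connectedComponentsWithStats(k.astype(np.uint8))
for i in range(1,n_):
  if st[i,4]>500:
    cs,_=cv2.findContours((l==i).astype(np.uint8),cv2.RETR_EXTERNAL,cv2.CHAIN_APPROX_NONE)
    X=P[l==i]
    print(st[i],np.nanmedian(X,0),X.min(0),X.max(0))
for p in [(262,275)]: print(P[p[1],p[0]],ray(d,*p,.204))
a=np.radians(12.5);print(ray(d,262,274,.204)[:2]@[np.cos(a),np.sin(a)],ray(d,262,274,.204)[:2]@[-np.sin(a),np.cos(a)])
E
```

```text
[  161   207   202   121 13416] [0.57680911 0.02664042 0.20565389] [ 0.54478651 -0.01198403  0.19600454] [0.60081576 0.06777339 0.21399357]
[0.57263383 0.02568466 0.20582731] [0.57154597 0.02543625 0.204     ]
0.5640029247269578 -0.09886998749604295
```

>>> apply_moves --moves '[0.045, 0, 0, 0.015, 0, 0.004, 0.004, 0.045, 0, 0, 0.025, 0, 0, 0, 0.045, 0, 0, 0.025, 0, 0, 0, 0.045, 0, 0, 0.015, 0, 0, 0, 0.045, 0, 0, 0.005, 0, 0, 0, 0.045, 0, 0, 0, 0, 0, 0, 0.045, 0, 0, 0, 0, 0, 0, 0.045, 0, 0, 0, 0, 0, 0]'

```text
clock: 15.93
position: [0.5771, 0.0237, 0.0974]
ee_rot: [0.001, 0.994, 0.107, 0.004]
contact_force: [0.6, -0.3, -1.4]
width: 0.0538
```

```bash
python3 st.py
```

```text
t 15.9333 s 0.5685930854314044 l -0.10180045139000503 z 0.09735768296939111 p [0.5771 0.0237 0.0974] yaw 12.271588966142177 zaxis [ 0.0084 -0.0011 -1.    ] F [ 0.5948 -0.3015 -1.3568] w 0.05379533221536893
```

>>> apply_moves --moves '[0.045, 0, -0.003, 0, 0, -0.008, -0.004, 0.045, 0, 0, 0.008, 0, 0, 0, 0.045, 0, 0, 0.01, 0, 0, 0, 0.045, 0, 0, 0.01, 0, 0, 0, 0.045, 0, 0, 0.01, 0, 0, 0, 0.045, 0, 0, 0, 0, 0, 0, 0.045, 0, 0, 0, 0, 0, 0, 0.045, 0, 0, 0, 0, 0, 0]'

```text
clock: 16.6
position: [0.5787, 0.0268, 0.0582]
ee_rot: [0.002, 0.994, 0.109, 0.003]
contact_force: [-0.1, -0.8, -1.0]
width: 0.0546
```

```bash
python3 st.py
```

```text
t 16.6 s 0.5708371467960547 l -0.09905771210020177 z 0.0582245794982434 p [0.5787 0.0268 0.0582] yaw 12.540041676284472 zaxis [ 0.0055 -0.0034 -1.    ] F [-0.0837 -0.7757 -1.0438] w 0.054603736980460255
```

Good. Next, 26 mm more with a slow descent.

>>> apply_moves --moves '[0.045, -0.002, 0, 0.004, 0.003, -0.005, 0, 0.045, 0, 0, 0.006, 0, 0, 0, 0.045, 0, 0, 0.006, 0, 0, 0, 0.045, 0, 0, 0.005, 0, 0, 0, 0.045, 0, 0, 0.003, 0, 0, 0, 0.045, 0, 0, 0, 0, 0, 0, 0.045, 0, 0, 0, 0, 0, 0, 0.045, 0, 0, 0, 0, 0, 0]'

```text
clock: 17.27
position: [0.5771, 0.0261, 0.0319]
ee_rot: [0.001, 0.994, 0.109, -0.0]
contact_force: [0.6, 0.2, -1.4]
width: 0.0541
```

```bash
python3 st.py
```

```text
t 17.2667 s 0.5690358991971551 l -0.09941268611471915 z 0.03185738658770483 p [0.5771 0.0261 0.0319] yaw 12.528875729840436 zaxis [ 0.0001 -0.0014 -1.    ] F [ 0.6301  0.2237 -1.4252] w 0.05407860365602914
```

>>> apply_moves --moves '[0.045, 0, 0, 0.002, 0, 0, 0, 0.045, 0, 0, 0.0015, 0, 0, 0, 0.045, 0, 0, 0, 0, 0, 0, 0.045, 0, 0, 0, 0, 0, 0, 0.045, 0, 0, 0, 0, 0, 0, 0.045, 0, 0, 0, 0, 0, 0, 0.045, 0, 0, 0, 0, 0, 0, 0.045, 0, 0, 0, 0, 0, 0]'

```text
clock: 17.93
position: [0.578, 0.0261, 0.0291]
ee_rot: [0.001, 0.994, 0.109, 0.001]
contact_force: [1.0, 0.0, -1.7]
width: 0.054
```

```bash
python3 st.py
```

```text
t 17.9333 s 0.5699386419287196 l -0.09958094022796884 z 0.029114241988685785 p [0.578  0.0261 0.0291] yaw 12.533528978032942 zaxis [ 0.0026 -0.0016 -1.    ] F [ 0.9766  0.0262 -1.6717] w 0.05396640790290349
```

>>> apply_moves --moves '[0.045, 0.004, 0, 0.0005, 0, 0, 0, 0.045, 0.003, 0, 0, 0, 0, 0, 0.045, 0, 0, 0, 0, 0, 0, 0.045, 0, 0, 0, 0, 0, 0, 0.045, 0, 0, 0, 0, 0, 0, 0.075, 0, 0, 0, 0, 0, 0, 0.075, 0, 0, 0, 0, 0, 0, 0.075, 0, 0, 0, 0, 0, 0]'

```text
clock: 18.6
position: [0.5865, 0.0278, 0.029]
ee_rot: [0.001, 0.994, 0.109, 0.002]
contact_force: [-0.5, -0.7, 0.0]
width: 0.0749
```

```bash
python3 st.py; python3 snap.py 8 wrist
```

```text
t 18.6 s 0.5785721481168449 l -0.09976605569637981 z 0.028977644543476427 p [0.5865 0.0278 0.029 ] yaw 12.536003105846596 zaxis [ 0.0043 -0.0016 -1.    ] F [-0.4912 -0.7367  0.0327] w 0.07492082063982246
18.65 [0.5865 0.0278 0.029 ] yaw 12.53777940187013 [0.6789 0.8033 0.2264] 0.07517964798927558
```

View pics/wrist8.png

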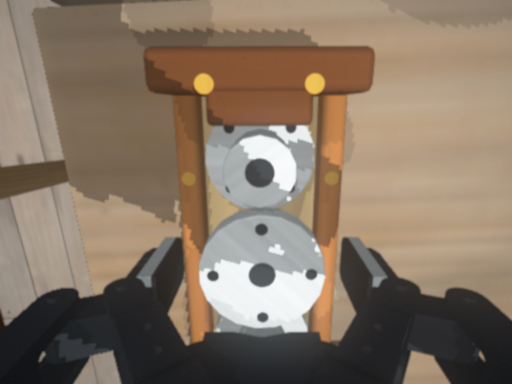

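The middle hub stands upright next to the far crown, with its bore at (262,274) and the far crown at (260,172). Now the near hub.

>>> apply_moves --moves '[0.075, 0, 0, -0.015, 0, 0, 0, 0.075, 0, 0, -0.025, 0, 0, 0, 0.075, 0, 0, -0.02, 0, 0, 0, 0.075, -0.02, 0, 0, 0, 0, 0, 0.075, -0.025, 0, 0, 0, 0, 0, 0.06, -0.015, 0, 0, 0, 0, 0, 0.06, 0, 0, 0, 0, 0, 0, 0.06, 0, 0, 0, 0, 0, 0]'

```text
clock: 19.32
position: [0.5272, 0.0145, 0.0922]
ee_rot: [0.001, 0.994, 0.109, 0.004]
contact_force: [0.5, -0.3, -0.6]
width: 0.06
```

```bash
python3 st.py
```

```text
t 19.3167 s 0.5178698317123288 l -0.09997407592143276 z 0.09223122123706737 p [0.5272 0.0145 0.0922] yaw 12.544734166884172 zaxis [ 0.0076 -0.0019 -1.    ] F [ 0.528  -0.2918 -0.6355] w 0.05996464951856518
```

>>> apply_moves --moves '[0.06, -0.005, -0.001, 0, 0, -0.008, 0, 0.06, 0, 0, 0.01, 0, 0, 0, 0.06, 0, 0, 0.015, 0, 0, 0, 0.06, 0, 0, 0.015, 0, 0, 0, 0.06, 0, 0, 0.012, 0, 0, 0, 0.06, 0, 0, 0.005, 0, 0, 0, 0.06, 0, 0, 0, 0, 0, 0, 0.06, 0, 0, 0, 0, 0, 0]'

```text
clock: 19.98
position: [0.529, 0.0149, 0.0298]
ee_rot: [0.002, 0.994, 0.11, 0.002]
contact_force: [0.5, 0.1, 1.0]
width: 0.06
```

```bash
python3 st.py
```

```text
t 19.9833 s 0.5196555888959676 l -0.09991222913526653 z 0.02984517112958464 p [0.529  0.0149 0.0298] yaw 12.59231177362415 zaxis [ 0.0044 -0.0036 -1.    ] F [0.4713 0.1322 1.0134] w 0.0599818305106444
```

>>> apply_moves --moves '[0.06, -0.005, -0.001, 0.002, 0.003, -0.005, 0, 0.06, 0, 0, 0, 0, 0, 0, 0.06, 0, 0, 0, 0, 0, 0, 0.02, 0, 0, 0, 0, 0, 0, 0.02, 0, 0, 0, 0, 0, 0, 0.02, 0, 0, 0, 0, 0, 0, 0.02, 0, 0, 0, 0, 0, 0, 0.02, 0, 0, 0, 0, 0, 0]' --newtons 60

```text
clock: 20.65
position: [0.5257, 0.0147, 0.0301]
ee_rot: [0.001, 0.994, 0.11, 0.002]
contact_force: [-0.2, -1.1, -1.0]
width: 0.0281
```

```bash
python3 st.py
```

```text
t 20.65 s 0.5164124439472454 l -0.09944213912551693 z 0.030106959957106473 p [0.5257 0.0147 0.0301] yaw 12.601841739348544 zaxis [ 0.0034 -0.0022 -1.    ] F [-0.2052 -1.059  -1.0138] w 0.028125445838536406
```

>>> apply_moves --moves '[0.02, 0.004, 0, 0, 0, 0, 0, 0.02, 0.004, 0, 0, 0, 0, 0, 0.02, 0.004, 0, 0, 0, 0, 0, 0.02, 0.004, 0, 0, 0, 0, 0, 0.02, 0.002, 0, 0, 0, 0, 0, 0.02, 0, 0, 0, 0, 0, 0, 0.02, 0, 0, 0, 0, 0, 0, 0.02, 0, 0, 0, 0, 0, 0]'

```text
clock: 21.32
position: [0.545, 0.0191, 0.0296]
ee_rot: [0.001, 0.994, 0.11, 0.001]
contact_force: [-0.5, -0.7, -0.1]
width: 0.0279
```

```bash
python3 st.py
```

```text
t 21.3167 s 0.5362138957720886 l -0.0992888480233169 z 0.029611199450433643 p [0.545  0.0191 0.0296] yaw 12.622283392599432 zaxis [ 0.0019 -0.0022 -1.    ] F [-0.531  -0.6823 -0.0948] w 0.027876054864531707
```

>>> apply_moves --moves '[0.02, 0.002, 0, 0, 0, 0, 0, 0.02, 0.0015, 0, 0, 0, 0, 0, 0.02, 0.001, 0, 0, 0, 0, 0, 0.02, 0.001, 0, 0, 0, 0, 0, 0.02, 0.001, 0, 0, 0, 0, 0, 0.02, 0.001, 0, 0, 0, 0, 0, 0.02, 0.001, 0, 0, 0, 0, 0, 0.02, 0.001, 0, 0, 0, 0, 0]'

```text
clock: 21.98
position: [0.548, 0.0203, 0.0298]
ee_rot: [0.001, 0.994, 0.11, -0.006]
contact_force: [-4.8, -2.1, 4.2]
width: 0.0285
```

```bash
python3 st.py
```

```text
t 21.9833 s 0.5393557899733803 l -0.09881751062450053 z 0.02979075713450101 p [0.548  0.0203 0.0298] yaw 12.687795990653337 zaxis [-0.0112 -0.0042 -0.9999] F [-4.7828 -2.0536  4.1972] w 0.028473740240952453
```

>>> apply_moves --moves '[0.02, 0.002, 0, 0, 0, 0, 0, 0.02, 0.002, 0, 0, 0, 0, 0, 0.02, 0.002, 0, 0, 0, 0, 0, 0.02, 0.002, 0, 0, 0, 0, 0, 0.02, 0.002, 0, 0, 0, 0, 0, 0.02, 0.002, 0, 0, 0, 0, 0, 0.02, 0.002, 0, 0, 0, 0, 0, 0.02, 0.002, 0, 0, 0, 0, 0]'

```text
clock: 22.65
position: [0.5493, 0.0208, 0.0299]
ee_rot: [0.003, 0.993, 0.112, -0.021]
contact_force: [-8.8, -2.6, 7.1]
width: 0.0283
```

```bash
python3 st.py; python3 snap.py 9 wrist scene side; python3 tray.py wrist9
```

```text
t 22.65 s 0.5407433292203052 l -0.09858610688518817 z 0.029879019989290524 p [0.5493 0.0208 0.0299] yaw 12.896452542434675 zaxis [-0.0416 -0.0105 -0.9991] F [-8.7829 -2.5712  7.1454] w 0.028336862665806338
22.8 [0.5493 0.0208 0.0299] yaw 12.904074491244389 [-8.1335 -4.2458  7.0517] 0.02790446988352488
crown [  196    18   138   286 21647] uv 264.0 160.5 r 142.53167724609375 ray [0.5975 0.0309 0.052 ] cloud [0.5951 0.0304 0.0533] diam 0.11120358523538881
crown [213 238  14  14 121] uv 219.5 244.5 r 8.514793395996094 ray [0.5574 0.0413 0.052 ] cloud [0.5571 0.0413 0.0518] diam 0.007323848500211958
crown [298 239  14  13 121] uv 304.5 245.0 r 8.846003532409668 ray [0.5653 0.0056 0.052 ] cloud [0.5652 0.0058 0.0518] diam 0.007632114710284034
rail [ 167    0   38  266 4222] [0.6031 0.0698 0.021 ] 11.432614
rail [ 333    0   27  142 2230] [0.6445 0.0044 0.0211] 15.307307
rail [320 185  21  82 927] [ 0.5621 -0.0143  0.0211] 13.356862
```

View pics/wrist9.png

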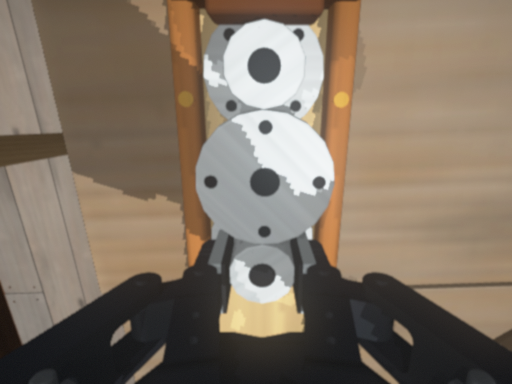

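The row looks tight: bores at (264,65), (265,182) and (262,275), with a reaction of about 9 N. The tool has leaned 0.04 rad, so I'll level it before release.

>>> apply_moves --moves '[0.02, 0.001, 0, 0, 0, 0.02, 0, 0.02, 0.001, 0, 0, 0, 0.02, 0, 0.02, 0, 0, 0, 0, 0, 0, 0.02, 0, 0, 0, 0, 0, 0, 0.05, 0, 0, 0, 0, 0, 0, 0.05, 0, 0, 0, 0, 0, 0, 0.05, 0, 0, 0, 0, 0, 0, 0.05, 0, 0, 0, 0, 0, 0]'

```text
clock: 23.47
position: [0.5554, 0.0217, 0.03]
ee_rot: [0.001, 0.994, 0.112, 0.002]
contact_force: [0.4, -1.4, -0.3]
width: 0.0496
```

```bash
python3 st.py; python3 snap.py 10 wrist; cat > bores.py <<'E'
import sys
from h import *
np.set_printoptions(precision=4,suppress=True)
d=load(sys.argv[1]);a=np.radians(12.5);u=np.array([np.cos(a),np.sin(a)]);n=np.array([-u[1],u[0]])
g=cv2.cvtColor(d["image"],cv2.COLOR_RGB2GRAY);P=cloud(d)
m=(g<int(sys.argv[2]) if len(sys.argv)>2 else g<70)
L=np.array([ (0,0)])
N,l,st,c=cv2.connectedComponentsWithStats(m.astype(np.uint8))
for i in range(1,N):
    if 40<st[i,4]<2500:
        p=ray(d,*c[i],.052)[:2]
        if abs(p@n+.099)<.012 and .48<p@u<.64 : print(c[i],st[i,4],"s",p@u,"l",p@n)
E
python3 bores.py wrist9; python3 bores.py wrist10
```

```text
t 23.4667 s 0.5469796368505324 l -0.09903728270811481 z 0.029980489462549536 p [0.5554 0.0217 0.03  ] yaw 12.853985431548459 zaxis [ 0.0048 -0.0007 -1.    ] F [ 0.3793 -1.3577 -0.2806] w 0.04963013511351974
23.5167 [0.5556 0.0217 0.03  ] yaw 12.858787876058427 [ 0.366   0.3529 -0.2314] 0.05015488892639506
[259.9183  17.7561] 783 s 0.6397459585755922 l -0.0972937593663676
[260.972  185.3776] 286 s 0.5798126751316822 l -0.09801094517228369
[263.9459 231.0676] 74 s 0.5595554353162284 l -0.09939139582425686
[261.7979 274.484 ] 376 s 0.5382599646436257 l -0.09862650530848552
[258.1115  37.4349] 637 s 0.6396895099527254 l -0.0971255808038359
[260.2838 196.8446] 296 s 0.5796245121061968 l -0.09819316116001336
[262.8286 242.0429] 70 s 0.5592724085556328 l -0.0993872007435415
```

View pics/wrist10.png

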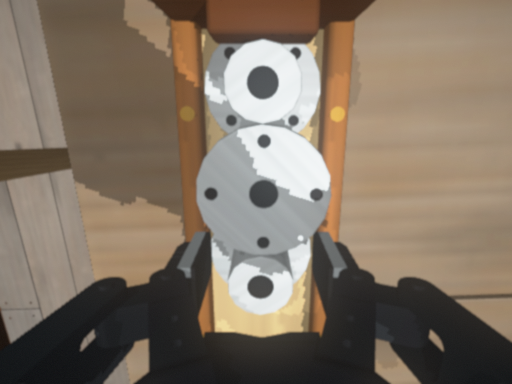

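>>> apply_moves --moves '[0.06, -0.004, 0, 0, 0, 0, 0, 0.06, 0, 0, -0.015, 0, 0, 0, 0.06, 0, 0, -0.03, 0, 0, 0, 0.06, -0.01, 0, -0.04, 0, 0, 0, 0.06, -0.02, 0, -0.03, 0, 0, 0, 0.06, 0, 0, 0, 0, 0, 0, 0.06, 0, 0, 0, 0, 0, 0, 0.06, 0, 0, 0, 0, 0, 0]'

```text
clock: 24.18
position: [0.5208, 0.0141, 0.1481]
ee_rot: [0.0, 0.994, 0.112, 0.002]
contact_force: [1.3, 0.1, -1.1]
width: 0.0597
```

```bash
python3 st.py; python3 snap.py 11 wrist side scene; python3 - <<'E'
import cv2
for f,(x0,y0,x1,y1) in dict(wrist11=(170,40,370,240),side11=(230,150,310,210)).items():
    im=cv2.imread(f"pics/{f}.png")[y0:y1,x0:x1]; k=600/(y1-y0); cv2.imwrite(f"pics/{f}c.png",cv2.resize(im,None,fx=k,fy=k,interpolation=cv2.INTER_CUBIC))
E
```

```text
t 24.1833 s 0.5114900815556407 l -0.09890111643733235 z 0.14809572098963264 p [0.5208 0.0141 0.1481] yaw 12.878984345151924 zaxis [ 0.0041 -0.0002 -1.    ] F [ 1.3409  0.1089 -1.0734] w 0.05968446168912221
24.3333 [0.5203 0.0143 0.1465] yaw 12.887308842419326 [-0.2265 -0.826  -0.4376] 0.060041748755189306
```

View pics/wrist11c.png

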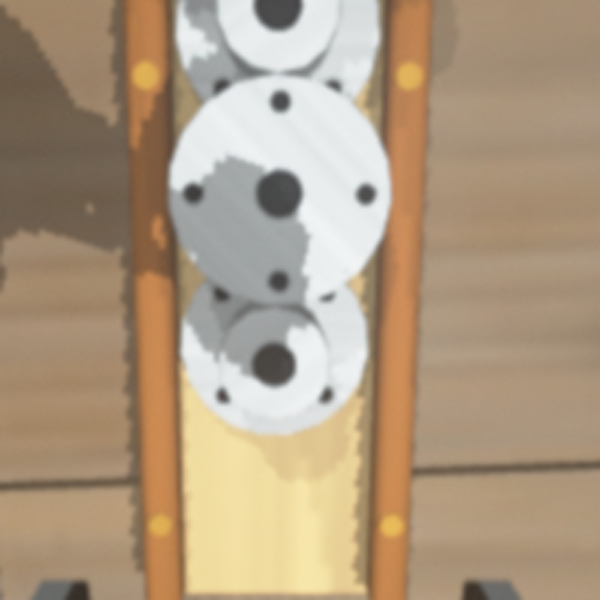

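View pics/side11c.png

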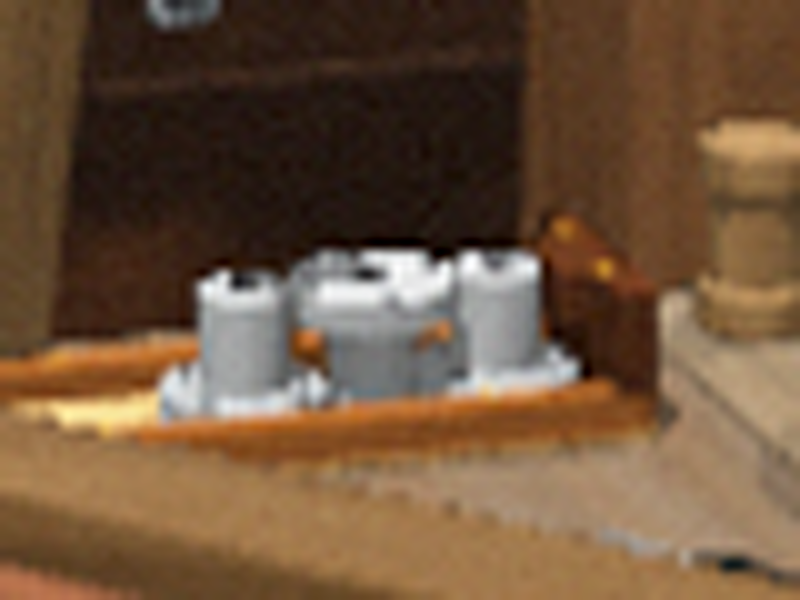

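The row stands upright and close. I'll measure the spacings.

```bash
python3 bores.py wrist11 90; python3 tray.py wrist11; for t in 60 80 ; do echo; python3 bores.py wrist11 $t; done; python3 - <<'E'
from tray import *
d=load("wrist11");P,hsv,m,cr=hubs(d)
a=np.radians(12.5);u=np.array([np.cos(a),np.sin(a)]);n=np.array([-u[1],u[0]])
S=P[...,:2]@u;L=P[...,:2]@n;z=P[...,2]
k=(abs(abs(L+.099)-.032)<.008)&(z>.045)&(z<.062)&(S>.64);print("stop face",S[k].min())
k=(abs(L+.099)<.010)&(z>.045)&(z<.062)&(S>.63);print("rib face..",np.percentile(S[k],[0,2,5]))
# top z per hub
for s in(.538,.581,.624):
    k=(np.hypot(S-s,L+.099)<.012)&(z>.03)&(hsv[...,2]>120); q=P[k]; 
    A=np.c_[q[:,:2]-q[:,:2].mean(0),np.ones(len(q))]; c=np.linalg.lstsq(A,q[:,2],rcond=None)[0]; print(s,"ztop",c[2],"slope",c[:2])
E
```

```text
[262.25    40.8512] 168 s 0.6245511748650507 l -0.09873943420175889
[262.3986 104.3649] 148 s 0.5810309655339403 l -0.09914496698187658
[260.6311 160.7049] 122 s 0.5383106530940847 l -0.0980469041999439
crown [ 226   17   74  163 6587] uv 261.0 98.0 r 81.05563354492188 ray [0.5929 0.031  0.052 ] cloud [0.5915 0.0296 0.0532] diam 0.12054370902702292
rail [210   9  15  81 831] [0.6277 0.0747 0.021 ] 10.02854
rail [302  10  13  71 569] [0.6458 0.0045 0.0211] 15.150028
rail [ 294  111   14  131 1089] [ 0.5272 -0.0214  0.0212] 12.098579
rail [ 215  129   15  113 1210] [0.5111 0.0483 0.021 ] 12.974861


[262.1391  40.7417] 151 s 0.6246218535786819 l -0.09865998743691826
[262.0901 104.6667] 111 s 0.5808115810361879 l -0.09891494165718467
[260.5192 160.7981] 104 s 0.5382359661800065 l -0.09795914031690339
stop face 0.6513772217217696
rib face.. [0.63   0.6304 0.6311]
0.538 ztop 0.05326047810158788 slope [0.0051 0.0047]
0.581 ztop 0.053281418873474595 slope [-0.0043 -0.0008]
0.624 ztop 0.05314727738656573 slope [ 0.0025 -0.0013]
```

View pics/wrist11.png

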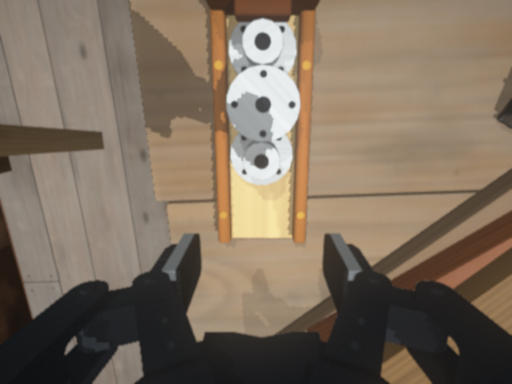

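Spacings are 43.6 and 42.7 mm, and the far hub is about 27–28 mm from the stop face. All tops are at the same height and level, and the gripper is clear, so I'm handing it in.

```bash
python3 -c "
from rig import workorder
print(workorder.sign_off())"
```

```text
the job is handed in; nothing more can be done
None
```

The three hubs are packed alternately against the stop, and the job is handed in, at about 24 s on the robot's clock. I slid the far hub to the stop and the near hub back to make room. I then lowered the third hub between them brim up, pushed the row home with the near hub until about 9 N came back, and levelled, released and backed off.

Last checks, all from the wrist camera (calibration good to about 2 mm):
- **Spacing:** centre-line distances are 43.6 and 42.7 mm, 86.3 mm between the outer two; ideal is 43 and 86.
- **Stop:** the far hub is 27–28 mm from the stop face. Readings under 28 mm are camera error, since 28 mm is home.
- **Middle line:** all three hubs are within about 1 mm of it.
- **Upright:** all tops are at 53 mm with slopes under 0.01; nominal is 52 mm.

The gripper touched nothing at hand-in. I did not measure the tin, spool and plane again afterwards, but the arm never went near them. No check failed.

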